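Jack up one side of the etching press and hold it there

ROBOT

A 6-joint arm with a two-finger parallel gripper is mounted at the origin on the work surface. World frame = base frame: x ahead of the robot, y to its left, z up, the work surface at z = 0. Lengths are in m, angles in rad, forces in N, time in s.
With the tool pointing down it reaches from about 0.375 to 0.9 m from the base axis. Payload 3.1 kg.
Tool frame: the origin (TCP) lies at the very end of the fingers, on their centre line; the grasp point (between the pads) lies robot.tcp_to_grasp behind it (robot.tcp_to_grasp is the distance from the TCP to the grasp point, in m); z points along the fingers, y is the line along which they close (so a half turn about z gives the same grasp; the last joint's range is limited). The gripper opens to 85 mm and grips with 20 to 120 N. Pads are 22 mm wide; open, the fingers measure 114 mm over their backs; the gripper's body (76 mm by 85 mm) begins 54 mm behind the grasp point. The pads swing forward as they close: fully open they stand 13 mm farther back than shut.
Start: joints at [0.94, 0.527, 1.433, -0, 1.181, -0.178], TCP at [0.273, 0.562, 0.231] pointing down, gripper open.
Joint ranges: [-3.08, 3.08], [-0.75, 2.2], [0.22, 2.44], [-1.43, 4.57], [0, 2.65], [-2.85, 2.85]. Speed limits (rad/s): [2.79, 2.79, 3.14, 3.14, 3.14, 3.14].

INTERFACE

Orientations are given as a rotation vector (axis times angle).
In Python, from rig import robot gives the robot as it stands. Calls block until the motion is done:
- robot.movep(position, orientation): joint-space move of the TCP to a pose.
- robot.servo_line(position, rotation=None, max_speed=0.15): straight line of the TCP; rotation=None keeps the orientation; max_speed is the mean speed in m/s.
- robot.movej(angles): joint-space move.
- robot.open() and robot.close_gripper(f_grip=None): open the fingers fully, or close them until they stop; f_grip is the grip in N (None keeps the last).
- robot.pause(seconds).
- robot.solve_ik(position, orientation): joint angles nearest the present ones, or None.
- robot.state(): the state.
- robot.camera(name): name is "scene" or "top"; returns the picture (384x512x3 uint8, blue, green, red); there is no depth.
- robot.camera_info(name): a dict with "vertical_fov" (degrees; the focal length in pixels is half the picture's height over the tangent of half this angle, whatever the lens; pixels are square), "cx", "cy" (the principal point, pixels), "T" (4x4, takes a point from camera to world coordinates). Camera axes: x right, y down, z forward; pixel columns grow to the right and rows downward; lengths in m; the calibration is good to about 2 mm. A picture is of the moment at which its call begins. camera_info takes no time and is no camera call.
A pose or a line that the arm cannot do raises robot.IKError and nothing moves.
- robot.hand_in(): hands the job in; it is judged then, once.
The state is a dict: "clock": time; "q": joint angles; "joint_velocities": joint speeds; "joint_torque": joint torques, N m; "position": TCP position; "eef_rot": TCP orientation; "ft_force": force on the tool from outside, world axes, zero at the start; "torque": the same for the moment, N m; "grip_width": finger opening in m; "grip_force": force on a finger pad.
Only numpy, scipy, OpenCV 4.12 (cv2) and the standard library are available. Lean on these libraries where they do the work, as an engineer would, in place of code of your own. Each camera call takes 0.05 s, during which the arm holds its last target. There are 200 camera calls.

TASK

New rubber pads are to go under the two feet of the little etching press that stand on the side of its yellow bracket: set the small ratchet jack flat on the table with its saddle centred under the red-marked lift point of that bracket, then pump the jack's handle until both of those feet are at least 12 mm clear of the table. Finish while still holding the pump handle fully down, without letting go, with the press carried by the jack alone on that side, so that nothing can slip while a colleague pushes the pads in. Do not shove the press along the table or disturb the pads, the ink tin or the brush pot.

Things in the scene. Friction and masses are not known exactly. Their poses are not given: they have to be found in the camera images.
- jack_grip (a point): Where to grip the loose ratchet jack (0.96 kg): middle of its upright aluminium housing, 76 mm above its underside. Housing 43 mm wide in y (flat sides), from 43 mm behind to 37 mm ahead along x, its top 20 mm above this point, the tooth rack 15 mm higher. Axes: x from pump handle to saddle, y left, z up. Blue base plate 245 mm along x (122 mm each way), 80 wide, 8 thick.
- saddle_top (a point): Centre of the top of the jack's round steel saddle (34 mm wide), on an arm ahead of the housing: 70 mm ahead of jack_grip along the jack's x, 70 mm above the table when unpumped. Each full handle stroke raises it one 10 mm tooth (2 mm more while the handle is down); a pawl keeps it there when the handle goes up. It can rise 42 mm. Axes as the jack's.
- jack_saddle: The saddle and its arm (steel, rising with the rack). Origin at table level, 5 mm behind jack_grip, when unpumped; axes as the jack's.
- jack_lever (a joint): Pump handle angle, rad: 0 = fully up (slants up to the rear, 34 degrees above level), 0.54 = fully down on its stop (3 degrees above level). A light spring raises it when let go; only after a full upstroke (to about 0) does the pawl catch the next tooth. Pushing down at handle_press takes about 3 N unloaded, 9 to 15 N with the press on the saddle.
- handle_press (a point): Where to press the pump handle down: on the axis of its black rubber grip (21 mm thick, 72 mm long), 34 mm from the handle's free end. It swings in the jack's x-z plane about the lever pivot, 162 mm away; the pivot lies 29 mm behind and 25 mm below jack_grip. 141 mm above the table when up, 59 mm when fully down.
- pump_handle: The pump handle (steel bar 12 mm thick with a rubber grip, 190 mm from the pivot to its end). Origin at the lever pivot; the bar runs to the rear (-x) and up from it.
- press: Tabletop etching press: dark green steel frame, two rollers, grey bed 420 x 220 mm (along x), four-spoke wheel on its -y side; about 10 kg, loose on four rubber feet 36 mm wide, 22 mm high; 300 mm long, feet 280 mm apart in y, 295 mm high. Its yellow bracket sticks out on +y. Origin on the table under its middle, z up.
- lift_point (a point): The lift point: red disc, 36 mm, on the underside of the press's yellow bracket (another on top shows its place); 205 mm from the press's middle along its +y, 82 mm above the table. Bracket 64 mm wide, 12 thick, reaching 30 mm farther out and 56 mm in to the 260 mm high side frame. Below it is open but for a foot rail 50 mm inwards, 22 mm above the table. Axes as the press's.
- foot_a (a point): Centre of the underside of one of the two feet on the bracket side (120 mm along the press's -x from its middle, 140 mm along +y). Its height is its clearance over the table, 0 at the start.
- foot_b (a point): The same for the other foot on the bracket side (120 mm along the press's +x).
- far_side (a point): Midway between the undersides of the two feet on the wheel side, about which the press tilts when lifted; they stay on the table.
- pad_a: Black rubber pad, disc 48 mm wide and 10 mm thick, lying loose on the table; leave alone. Origin under its centre.
- pad_b: The second such pad; leave alone. Origin under its centre.
- ink_tin: Ink tin with a red band, 64 mm wide, 45 mm high; leave alone. Origin under its centre.
- brush_pot: White pot with brushes, 72 mm wide, 95 mm high (brushes to 200 mm); leave alone. Origin under its centre.

How it is judged:
On the way, in this order (a step that is already met when the one before it is completed fails the run):
1. the jack stands flat on the table with its saddle under the red mark, before any lifting (horizontal distance between saddle_top and lift_point below 0.013 m and angle between jack_grip's own z axis and vertical below 0.06 rad and height (world z) of jack_grip between 0.071 and 0.079 m and height (world z) of each of foot_a, foot_b below 0.003 m and contact force between jack_saddle and press below 2 N), for 0.2 s.
2. pumped: the saddle carries the bracket and both feet on that side have left the table (horizontal distance between saddle_top and lift_point below 0.018 m and height (world z) of each of foot_a, foot_b above 0.004 m and contact force between jack_saddle and press above 15 N), for 0.1 s.
At the end, for the whole second after the job is handed in: Both bracket-side feet over 12 mm up, far feet on the table; jack flat, saddle within 18 mm of the lift point and bearing over 15 N; handle held beyond 0.48 rad with over 2 N; robot off the press; press at rest, shoved under 25 mm, other things under 30 mm (height (world z) of each of foot_a, foot_b above 0.012 m and height (world z) of far_side below 0.006 m and horizontal distance between saddle_top and lift_point below 0.018 m and angle between jack_grip's own z axis and vertical below 0.06 rad and height (world z) of jack_grip between 0.071 and 0.079 m and contact force between jack_saddle and press above 15 N and value of joint jack_lever above 0.48 rad and contact force between any of the fingers, the arm and pump_handle above 2 N and contact force between each of the fingers, the arm and press below 0.5 N and linear speed of press below 0.02 m/s and distance of each of pad_a, pad_b, ink_tin, brush_pot from where it was at the start of the episode below 0.03 m and distance of far_side from where it was at the start of the episode below 0.025 m); the arm keeps its last pose, push and grip.
It fails at once if a pad, the ink tin or the brush pot is disturbed (moved more than 30 mm) (distance of any of pad_a, pad_b, ink_tin, brush_pot from where it was at the start of the episode above 0.03 m).
It fails at once if the press is shoved along the table (far side moved more than 25 mm) (distance of far_side from where it was at the start of the episode above 0.025 m).
It fails at once if the jack falls over (angle between jack_grip's own z axis and vertical above 0.5 rad).
It also fails if it takes over 61 s, if anything falls off the work surface, if the arm or the gripper's body presses on something with over 40 N, if the wrist force passes 120 N, or if a joint passes its speed limit or range.

## Working session

There is one attempt and no reset: what is moved stays moved. The work goes in short steps, each a Python script; the robot and the scene stay as the last script left them, time stands still between calls to the robot, and variables do not carry over. Pictures are saved under pics/ and viewed, at most 10 in all, crops included, and the job is handed in when it is done.

```bash
ls; mkdir -p pics
python3 - <<'E'
from rig import robot
import cv2,numpy as np
for n in("scene","top"):
    im=robot.camera(n); cv2.imwrite(f"pics/{n}0.png",im); i=robot.camera_info(n); print(n,i["vertical_fov"],i["cx"],i["cy"],i.get("distortion"),list(i)); print(np.round(i["T"],4).tolist())
print(robot.tcp_to_grasp,robot.state())
E
```

```text
pics
scene 57.247848296710615 253.05599927091137 189.42352289232397 None ['vertical_fov', 'cx', 'cy', 'T']
[[-0.8645, 0.2548, -0.4332, 0.9915], [0.5025, 0.4504, -0.7379, 0.6256], [0.0072, -0.8557, -0.5174, 0.6128], [0.0, 0.0, 0.0, 1.0]]
top 43.99552529593187 259.7117400950582 197.76846823492374 None ['vertical_fov', 'cx', 'cy', 'T']
[[0.0205, -0.9923, 0.1221, 0.3925], [-0.9996, -0.0229, -0.018, -0.0397], [0.0206, -0.1216, -0.9924, 1.5508], [0.0, 0.0, 0.0, 1.0]]
0.0187 {'clock': 0.1, 'q': array([ 9.39502442e-01,  5.28360866e-01,  1.43377993e+00, -6.79047219e-06,
        1.18137378e+00, -1.78518538e-01]), 'joint_velocities': array([-1.46231190e-05, -3.84598325e-03, -3.02645095e-03,  4.56892164e-04,
        6.91346708e-04,  1.40252426e-03]), 'joint_torque': array([-3.68791762e-04, -4.43307495e+01, -1.78584498e+01, -2.27657647e-04,
        3.91858339e-03,  2.27514630e-05]), 'position': array([0.27301739, 0.56150652, 0.2304372 ]), 'eef_rot': array([-7.04985377e-01, -3.06069797e+00,  2.77805137e-03]), 'ft_force': array([0.04102462, 0.2826902 , 0.42848074]), 'torque': array([0.00021391, 0.02317011, 0.06164269]), 'grip_force': 0.0, 'grip_width': 0.08550074559582742}
```

View pics/top0.png

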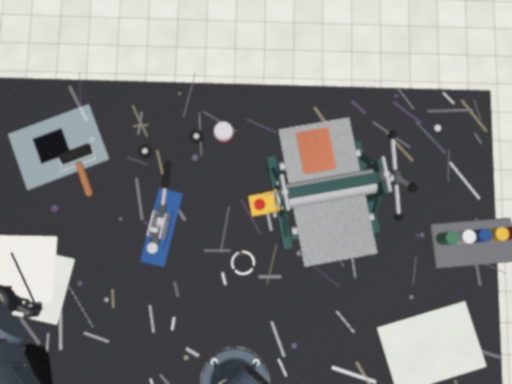

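View pics/scene0.png

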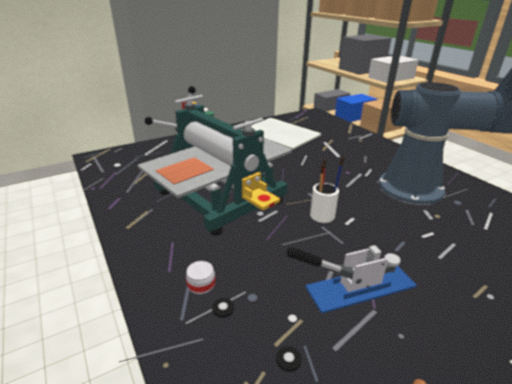

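```bash
cat > vis.py <<'E'
import cv2,numpy as np
from rig import robot
def ray(n,uv):
    i=robot.camera_info(n);T=np.array(i["T"]);f=192/np.tan(np.radians(i["vertical_fov"])/2)
    uv=np.atleast_2d(np.asarray(uv,float))
    d=np.c_[(uv[:,0]-i["cx"])/f,(uv[:,1]-i["cy"])/f,np.ones(len(uv))]@T[:3,:3].T
    return T[:3,3],d
def toplane(n,uv,z):
    o,d=ray(n,uv); return o+d*((z-o[2])/d[:,2])[:,None]
def project(n,p):
    i=robot.camera_info(n);T=np.array(i["T"]);f=192/np.tan(np.radians(i["vertical_fov"])/2)
    c=(np.atleast_2d(p)-T[:3,3])@T[:3,:3]
    return np.c_[f*c[:,0]/c[:,2]+i["cx"],f*c[:,1]/c[:,2]+i["cy"]]
def tri(a,b):
    (o1,d1),(o2,d2)=ray("top",a),ray("scene",b);d1=d1[0]/np.linalg.norm(d1);d2=d2[0]/np.linalg.norm(d2)
    s=np.linalg.lstsq(np.c_[d1,-d2],o2-o1,rcond=None)[0]
    p,q=o1+s[0]*d1,o2+s[1]*d2; return (p+q)/2,np.linalg.norm(p-q)
def blobs(im,lo,hi,amin=20,box=None):
    m=cv2.inRange(cv2.cvtColor(im,cv2.COLOR_BGR2HSV),lo,hi)
    if box is not None:
        k=np.zeros_like(m);x0,y0,x1,y1=box;k[y0:y1,x0:x1]=255;m&=k
    n,l,s,c=cv2.connectedComponentsWithStats(m)
    return [(s[j,4],c[j],l==j) for j in sorted(range(1,n),key=lambda j:-s[j,4]) if s[j,4]>=amin]
def rect(n,mask,z):
    c=max(cv2.findContours(mask.astype(np.uint8),cv2.RETR_EXTERNAL,cv2.CHAIN_APPROX_NONE)[0],key=cv2.contourArea)[:,0]
    P=toplane(n,c,z)[:,:2]
    return cv2.minAreaRect((P*1000).astype(np.float32))
def blue(n,im,box=None): 
    b=blobs(im,(105,130,60),(125,255,255),60,box)[0]; return b,rect(n,b[2],.008)
E
python3 - <<'E'
from vis import *
t,s=cv2.imread("pics/top0.png"),cv2.imread("pics/scene0.png")
for n,im,bb,rb in(("top",t,(120,170,210,290),(240,180,285,225)),("scene",s,(290,230,430,320),(230,170,290,215))):
    b,r=blue(n,im,bb);print(n,"blue",b[0],b[1],r)
    for j in blobs(im,(15,120,120),(35,255,255),20,rb)[:2]: print(" yellow",j[0],j[1],rect(n,j[2],.094))
    for lo,hi in(((0,140,100),(10,255,255)),((170,140,100),(180,255,255))):
        for j in blobs(im,lo,hi,5,rb)[:2]: print(" red",j[0],j[1],toplane(n,[j[1]],.094))
g=blobs(t,(0,0,100),(180,50,200),200,(265,110,390,275))
for j in g: print("grey",j[0],j[1],rect("top",j[2],.13))
for nm,uv,z in(("padA",(145,151),.01),("padB",(196,136),.01),("tin",(223,131),.045),("pot",(243,263),.095),("saddle",(152,248),.07)):print(nm,toplane("top",[uv],z).round(3))
a=t[150:290,100:300];b=s[150:310,230:430]
cv2.imwrite("pics/crop0.png",np.vstack([cv2.resize(a,(420,294),interpolation=2),cv2.resize(b,(420,336)[:2],interpolation=2)])[:600])
E
```

```text
top blue 924 [164.14285714 231.92857143] ((480.5276794433594, 247.97097778320312), (80.60758972167969, 244.7238006591797), 77.5133056640625)
 yellow 482 [262.71784232 203.21369295] ((555.4985961914062, -77.37620544433594), (69.54934692382812, 91.36863708496094), 14.830303192138672)
 red 83 [259.22891566 203.84337349] [[ 0.55275119 -0.06492507  0.094     ]]
scene blue 2072 [355.82046332 290.73745174] ((483.51007080078125, 253.0016326904297), (84.18951416015625, 247.48097229003906), 77.92890167236328)
 yellow 677 [257.16691285 191.63072378] ((551.2742919921875, -110.21300506591797), (197.3637237548828, 92.01300811767578), 79.00408172607422)
 red 56 [263.48214286 197.46428571] [[ 0.55367278 -0.06324449  0.094     ]]
 red 12 [271.41666667 204.41666667] [[ 0.55336535 -0.02343504  0.094     ]]
grey 9199 [327.85628873 198.65626699] ((595.5059814453125, -263.03955078125), (315.2972412109375, 497.68255615234375), 89.44762420654297)
grey 201 [385.19900498 172.30348259] ((650.9224853515625, -445.74493408203125), (24.527332305908203, 113.78453063964844), 89.38839721679688)
padA [[0.728 0.313 0.01 ]]
padB [[0.783 0.148 0.01 ]]
tin [[0.793 0.057 0.045]]
pot [[ 0.371 -0.019  0.095]]
saddle [[0.411 0.263 0.07 ]]
```

View pics/crop0.png

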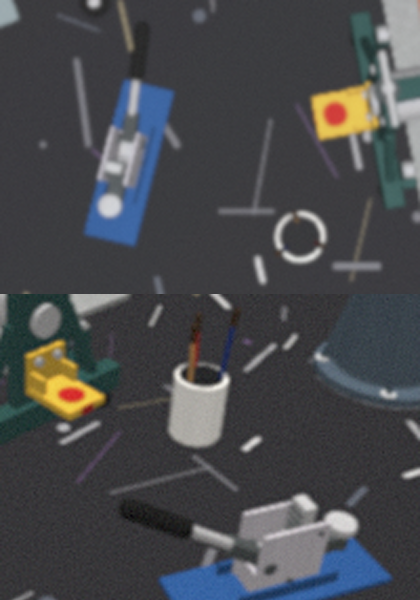

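```bash
cat >> vis.py <<'E'
from scipy.spatial.transform import Rotation as R
def down(psi):  # tool z down, tool y along jack -y/+y for jack yaw psi
    x=np.array([np.cos(psi),np.sin(psi),0]);z=np.array([0,0,-1.]);return R.from_matrix(np.c_[x,np.cross(z,x),z]).as_rotvec()
E
python3 - <<'E'
from vis import *
t,s=cv2.imread("pics/top0.png"),cv2.imread("pics/scene0.png")
m=blobs(t,(0,0,100),(180,50,200),200,(265,110,390,275))[0][2]
for r in((215,255),(130,172)):
    for side in(0,-1):
        uv=np.array([(np.flatnonzero(m[v])[side],v) for v in range(*r)])
        v=cv2.fitLine(toplane("top",uv,.13)[:,:2].astype(np.float32),cv2.DIST_HUBER,0,.001,.001).ravel();print(r,side,np.degrees(np.arctan(v[1]/v[0])).round(2))
y=blobs(t,(15,120,120),(35,255,255),20,(240,180,285,225))[0][2]
uv=np.array([(np.flatnonzero(y[v])[0],v) for v in range(197,214)])
P=toplane("top",uv,.094)[:,:2].astype(np.float32)
v=cv2.fitLine(P,cv2.DIST_HUBER,0,.001,.001).ravel();print("bracket edge",np.degrees(np.arctan(v[1]/v[0])),P.mean(0))
# saturated red centroid with contour ellipse, triangulated
c=[]
for n,im,b in(("top",t,(245,190,270,215)),("scene",s,(250,185,272,202))):
    j=blobs(im,(0,140,100),(11,255,255),5,b)[0];cc=cv2.findContours(j[2].astype(np.uint8),0,1)[0][0];e=cv2.fitEllipse(cc);print(n,j[1],e);c.append(e[0])
print("lift tri",tri(*c))
for k in(0,np.pi):
    for p,a in(((.482,.2505,.0573),167.7),((.482,.2505,.2),167.7),((.515,.15,.2),-80),((.540,.009,.0573),-80),((.51,.18,.07),-80)):
        q=robot.solve_ik(p,down(np.radians(a)+k));print(k,p,None if q is None else np.round(q,2))
E
```

```text
(215, 255) 0 11.83
(215, 255) -1 7.72
(130, 172) 0 10.17
(130, 172) -1 14.21
bracket edge 12.2972975 [ 0.548479   -0.03401956]
top [259.16304348 203.88043478] ((259.1726379394531, 203.87454223632812), (9.899053573608398, 10.122458457946777), 164.32994079589844)
scene [263.60344828 197.46551724] ((263.6108093261719, 197.4613494873047), (5.368518829345703, 11.30451488494873), 91.56539154052734)
lift tri (array([ 0.55260096, -0.06465135,  0.09292939]), np.float64(0.0004105108793342764))
0 (0.482, 0.2505, 0.0573) [ 0.27  0.69  1.77 -0.    0.69 -1.08]
0 (0.482, 0.2505, 0.2) [ 0.27  0.46  1.67 -0.    1.01 -1.08]
0 (0.515, 0.15, 0.2) None
0 (0.54, 0.009, 0.0573) [-0.19  0.68  1.78 -0.    0.68  2.78]
0 (0.51, 0.18, 0.07) None
3.141592653589793 (0.482, 0.2505, 0.0573) [ 0.27  0.69  1.77 -0.    0.69  2.06]
3.141592653589793 (0.482, 0.2505, 0.2) [ 0.27  0.46  1.67 -0.    1.01  2.06]
3.141592653589793 (0.515, 0.15, 0.2) [ 0.07  0.45  1.69 -0.    1.   -0.1 ]
3.141592653589793 (0.54, 0.009, 0.0573) [-0.19  0.68  1.78 -0.    0.68 -0.36]
3.141592653589793 (0.51, 0.18, 0.07) [ 0.13  0.66  1.77 -0.    0.71 -0.04]
```

Run:
```python
from vis import *
t,s=cv2.imread("pics/top0.png"),cv2.imread("pics/scene0.png")
a=[j for j in blobs(t,(0,0,165),(180,70,255),10,(140,236,164,260))][0]; b=[j for j in blobs(s,(0,0,165),(180,70,255),10,(381,250,405,275))][0]
print("saddle",a[:2],b[:2],toplane("top",[a[1]],.07),toplane("scene",[b[1]],.07),tri(a[1],b[1]))
psi=np.radians(167.7)
x=np.array([np.cos(psi),np.sin(psi)])
print("expected",np.array([.482,.2505])+.07*x)
rv=down(psi+np.pi)
robot.movep((.482,.2505,.16),rv)
robot.servo_line((.482,.2505,.0573),max_speed=.15)
for n in("top","scene"): cv2.imwrite(f"pics/{n}1.png",robot.camera(n))
st=robot.state();print(st["clock"],st["position"],st["ft_force"])
u,w=cv2.imread("pics/top1.png"),cv2.imread("pics/scene1.png")
cv2.imwrite("pics/c1.png",np.hstack([cv2.resize(u[170:270,100:220],(360,300),interpolation=2),cv2.resize(w[200:320,280:440],(400,300),interpolation=2)]))
```

```text
saddle (np.int32(100), array([151.82, 247.87])) (np.int32(120), array([391.45 , 258.375])) [[0.4112318 0.2631979 0.07     ]] [[0.41606697 0.26608314 0.07      ]] (array([0.41152581, 0.26370067, 0.06600563]), np.float64(0.0007858288589535675))
expected [0.41360681 0.26541213]
2.9667 [0.48283811 0.2508287  0.05834288] [-0.24476492  0.16240115  0.81214049]
```

View pics/c1.png

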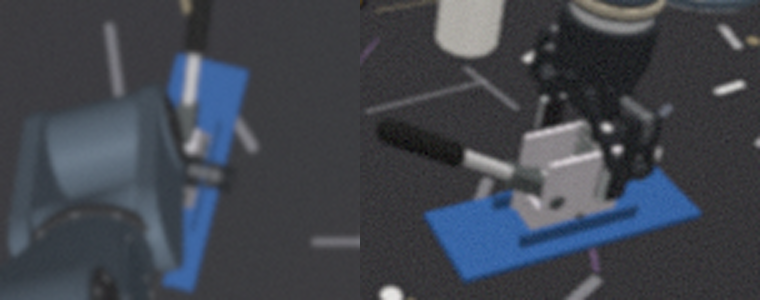

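Run:
```python
from vis import *
p=np.r_[robot.state()["position"]];psi=np.radians(167.7);y=np.array([np.sin(psi),-np.cos(psi),0])
P=np.array([p+y*.05,p+y*.05+[0,0,.05]])
q=project("scene",P);print("scene crop px",(q-[280,200])*2.5, "top crop",(project("top",P)-[100,170])*3)
```

```text
scene crop px [[243.64648015 211.12503384]
 [255.30236922 167.23543128]] top crop [[126.44777651 153.79951742]
 [115.2975634  150.20098568]]
```

Run:
```python
from vis import *
S=lambda:(lambda s:print(round(s["clock"],2),s["position"].round(4),s["ft_force"].round(1),round(s["grip_width"],4),round(s["grip_force"],1)))(robot.state())
robot.close_gripper(100);S()
p=robot.state()["position"]
robot.servo_line((p[0],p[1],.20));S()
a=np.radians(-79);u=np.array([np.cos(a),np.sin(a)])
L=np.array([.5527,-.0647]); g=L-(.070+.003)*u
rv=down(a+np.pi)
b=g-.14*u
robot.movep((*b,.20),rv);S()
for n in("top","scene"): cv2.imwrite(f"pics/{n}2.png",robot.camera(n))
t,s=cv2.imread("pics/top2.png"),cv2.imread("pics/scene2.png")
cv2.imwrite("pics/c2.png",np.hstack([t[100:300,100:300],s[80:280,150:450]]))
```

```text
3.44 [0.482  0.25   0.0581] [-1.4 -3.3  4.7] 0.0418 101.3
4.54 [0.4807 0.2497 0.1986] [-0.2 -0.5 -8.8] 0.0422 102.2
6.43 [0.512  0.1445 0.1998] [-0.5  0.9 -8.5] 0.042 102.1
```

View pics/c2.png

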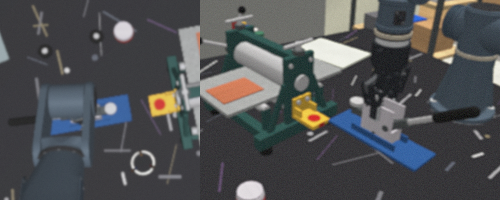

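Run:
```python
from vis import *
S=lambda:(lambda s:print(round(s["clock"],2),s["position"].round(4),s["ft_force"].round(1)))(robot.state())
t,s=cv2.imread("pics/top2.png"),cv2.imread("pics/scene2.png")
a=np.radians(-79);u=np.array([np.cos(a),np.sin(a)]);v=np.array([-u[1],u[0]])
p=robot.state()["position"]
A=blobs(t,(0,0,150),(180,70,255),10,(200,198,220,219))[0];B=blobs(s,(0,0,150),(180,70,255),10,(295,172,318,192))[0]
X,r=tri(A[1],B[1]);print(A[:2],B[:2],X,r)
for P in(X,toplane("top",[A[1]],.21)[0]): d=P[:2]-p[:2];print("saddle rel tcp along u,v",d@u,d@v)
for n,im,bx in(("top",t,(140,180,250,250)),("scene",s,(320,170,450,260))):
    b=blobs(im,(105,130,60),(125,255,255),60,bx)[0];r=rect(n,b[2],p[2]-.0581+.008);print(n,r,(np.array(r[0])/1000-p[:2])@u)
```

```text
(np.int32(122), array([210.24590164, 208.09836066])) (np.int32(85), array([306.43529412, 180.28235294])) [0.52487677 0.0754393  0.20904759] 0.00015524996158149693
saddle rel tcp along u,v 0.0702947923977415 -0.0005462067784368097
saddle rel tcp along u,v 0.0702961365851635 -0.0007020786882400004
top ((524.300537109375, 77.74813079833984), (80.08954620361328, 108.08727264404297), 11.019851684570312) 0.0679184311407594
scene ((501.29669189453125, 199.73974609375), (93.0169677734375, 142.29881286621094), 10.936506271362305) -0.05622119518114689
```

Run:
```python
from vis import *
S=lambda:(lambda s:print(round(s["clock"],2),s["position"].round(4),s["ft_force"].round(1)))(robot.state())
a=np.radians(-79);u=np.array([np.cos(a),np.sin(a)]);v=np.array([-u[1],u[0]])
L=np.array([.5527,-.0647]); g=L-(.0703+.003)*u+.0006*v; b=g-.14*u
robot.servo_line((*b,.0625),max_speed=.15);S()
robot.servo_line((*g,.0625),max_speed=.10);S()
robot.servo_line((*g,.0585),max_speed=.02);S()
for n in("top","scene"): cv2.imwrite(f"pics/{n}3.png",robot.camera(n))
t,s=cv2.imread("pics/top3.png"),cv2.imread("pics/scene3.png")
cv2.imwrite("pics/c3.png",np.hstack([cv2.resize(t[140:260,170:300],(390,360)),cv2.resize(s[140:260,220:350],(390,360))]))
```

```text
7.6 [0.5136 0.1449 0.0633] [-0.3  0.1 -9.4]
9.15 [0.5389 0.008  0.0624] [-0.6 -0.1 -9.7]
9.5 [0.5391 0.0076 0.0583] [-0.3  0.1 -9.8]
```

View pics/c3.png

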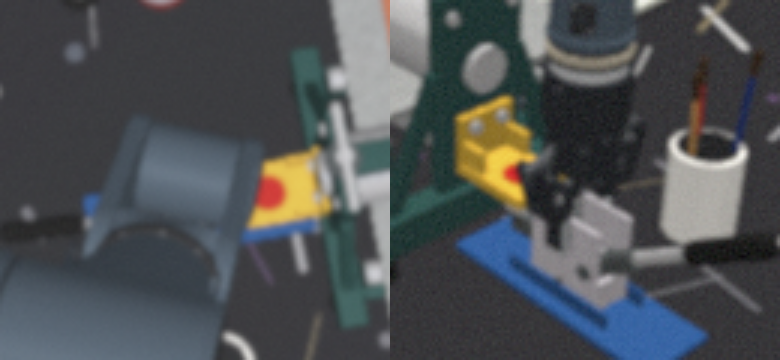

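Run:
```python
from vis import *
S=lambda:(lambda s:print(round(s["clock"],2),s["position"].round(4),s["ft_force"].round(1),s["grip_width"].round(4)))(robot.state())
a=np.radians(-79);u=np.array([np.cos(a),np.sin(a)]);v=np.array([-u[1],u[0]])
L=np.array([.5527,-.0647]); g=L-(.0703+.003)*u+.0006*v
z=.0585
while z>.053:
    z-=.0006; robot.servo_line((*g,z),max_speed=.02)
    if robot.state()["ft_force"][2]>-6: break
S();robot.pause(.2);S()
robot.open();robot.pause(.2);S()
robot.servo_line((*g,.20),max_speed=.2)
robot.close_gripper(40)
hp=g-.20*u
robot.movep((*hp,.22),down(a+np.pi));S()
for n in("top","scene"): cv2.imwrite(f"pics/{n}4.png",robot.camera(n))
t,s=cv2.imread("pics/top4.png"),cv2.imread("pics/scene4.png")
for n,im,bx in(("top",t,(160,170,300,240)),("scene",s,(220,180,380,280))):
    b=blobs(im,(105,130,60),(125,255,255),60,bx)[0];r=rect(n,b[2],.008);c=np.array(r[0])/1000-g;print(n,r,c@u,c@v)
cv2.imwrite("pics/c4.png",np.hstack([cv2.resize(t[140:260,140:300],(400,300)),cv2.resize(s[140:260,220:380],(400,300))]))
```

```text
Traceback (most recent call last):
AttributeError: 'float' object has no attribute 'round'
```

Run:
```python
from vis import *
S=lambda:(lambda s:print(round(s["clock"],2),s["position"].round(4),s["ft_force"].round(1)))(robot.state())
a=np.radians(-79);u=np.array([np.cos(a),np.sin(a)]);v=np.array([-u[1],u[0]])
L=np.array([.5527,-.0647]); g=L-(.0703+.003)*u+.0006*v
S();robot.pause(.2);S()
if robot.state()["ft_force"][2]<-6: raise SystemExit("not down")
robot.open();robot.pause(.2);S()
robot.servo_line((*g,.20),max_speed=.2)
robot.close_gripper(40)
hp=g-.20*u
robot.movep((*hp,.22),down(a+np.pi));S()
for n in("top","scene"): cv2.imwrite(f"pics/{n}4.png",robot.camera(n))
t,s=cv2.imread("pics/top4.png"),cv2.imread("pics/scene4.png")
for n,im,bx in(("top",t,(160,170,300,240)),("scene",s,(220,180,380,280))):
    b=blobs(im,(105,130,60),(125,255,255),60,bx)[0];r=rect(n,b[2],.008);c=np.array(r[0])/1000-g;print(n,r,c@u,c@v)
cv2.imwrite("pics/c4.png",np.hstack([cv2.resize(t[140:260,140:300],(400,300)),cv2.resize(s[140:260,220:380],(400,300))]))
```

```text
10.1 [0.5394 0.0074 0.058 ] [-1.   1.   2.6]
10.3 [0.5394 0.0074 0.058 ] [-1.4  0.8  6.6]
11.0 [0.5393 0.0074 0.0573] [0.1 0.6 0.6]
13.45 [0.5015 0.2031 0.22  ] [-0.5 -0.6  0.4]
top ((512.7875366210938, 5.7973480224609375), (38.31671905517578, 238.0515594482422), 8.44396686553955) -0.003517770220150292 -0.0263276308582173
scene ((540.5418701171875, 12.395538330078125), (87.97652435302734, 248.29071044921875), 11.354414939880371) -0.004698956695933002 0.002175771423919994
```

View pics/c4.png

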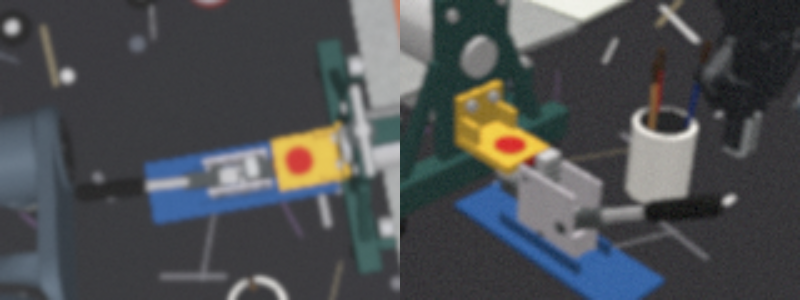

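```bash
cat > pump.py <<'E'
from vis import *
a=np.radians(-79);u=np.array([np.cos(a),np.sin(a)]);v=np.array([-u[1],u[0]])
g=np.array([.5393,.0076]);piv=g-.029*u
def S(k=""): s=robot.state();print(k,round(s["clock"],2),s["position"].round(4),s["ft_force"].round(1))
def at(deg,extra=0):
    f=np.radians(deg);return np.r_[piv-.162*np.cos(f)*u,.051+.162*np.sin(f)+.0105/np.cos(f)+.011*np.tan(f)+extra]
def stroke_down():
    for d,sp in((34,.1),(26,.08),(18,.08),(10,.08),(3.06,.06)): robot.servo_line(at(d),max_speed=sp)
    S("at stop"); e=0
    while robot.state()["ft_force"][2]<20 and e>-.008:
        e-=.001; robot.servo_line(at(3.06,e),max_speed=.02)
    robot.pause(.1);S(f"down {e:.3f}")
def stroke_up():
    for d in(12,22,34): robot.servo_line(at(d,.004),max_speed=.1)
    robot.servo_line(at(34,.015),max_speed=.1);robot.pause(.3);S("up")
E
python3 - <<'E'
from pump import *
robot.servo_line(at(34,.015),max_speed=.15);S()
stroke_down()
stroke_up()
E
```

```text
14.07 [0.5085 0.1672 0.1766] [ 0.5  0.4 -0. ]
at stop 16.26 [0.5032 0.1952 0.0706] [0.1 1.8 2.3]
down -0.005 17.61 [0.5033 0.1954 0.068 ] [-3.2  2.9 18.6]
up 19.66 [0.5079 0.1679 0.1763] [ 0.7  0.1 -0.7]
```

Run:
```python
from pump import *
stroke_down()
stroke_up()
t,s=robot.camera("top"),robot.camera("scene")
cv2.imwrite("pics/top5.png",t);cv2.imwrite("pics/scene5.png",s)
c=[blobs(im,(0,140,100),(11,255,255),5,b)[0][1] for im,b in((t,(240,185,275,220)),(s,(245,175,276,202)))]
print(c,tri(*c))
cv2.imwrite("pics/c5.png",np.hstack([cv2.resize(t[140:260,140:300],(400,300)),cv2.resize(s[140:260,220:380],(400,300))]))
```

```text
at stop 21.84 [0.5038 0.1972 0.0719] [-1.9  7.6 10.7]
down -0.005 23.19 [0.5037 0.1976 0.0685] [-4.3  8.3 20. ]
up 25.24 [0.5079 0.1679 0.1763] [ 1.1 -1.   0. ]
[array([259.72727273, 203.5       ]), array([263.46551724, 195.37931034])] (array([ 0.55282175, -0.06601089,  0.09908534]), np.float64(0.0011432349208253495))
```

View pics/c5.png

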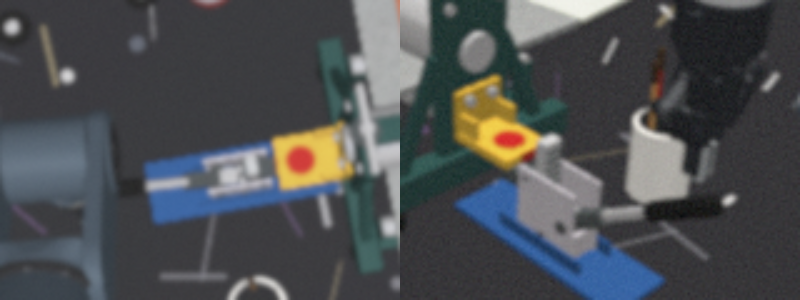

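Run:
```python
from pump import *
stroke_down()
robot.pause(.3);S()
t,s=robot.camera("top"),robot.camera("scene")
cv2.imwrite("pics/top6.png",t);cv2.imwrite("pics/scene6.png",s)
c=[blobs(im,(0,140,100),(11,255,255),5,b)[0][1] for im,b in((t,(240,185,275,220)),(s,(245,165,276,200)))]
print(c,tri(*c))
cv2.imwrite("pics/c6.png",np.hstack([cv2.resize(t[140:260,140:300],(400,300)),cv2.resize(s[140:260,220:380],(400,300))]))
```

```text
at stop 27.52 [0.5047 0.1974 0.0721] [-0.7  7.2 10. ]
down -0.006 29.12 [0.5047 0.198  0.0681] [-3.7  8.3 23.3]
 29.43 [0.5047 0.1979 0.0681] [-3.3  7.7 23.8]
[array([261.        , 202.89010989]), array([262.57142857, 191.        ])] (array([ 0.5535465 , -0.06972096,  0.11139844]), np.float64(0.0008210953877469098))
```

View pics/c6.png

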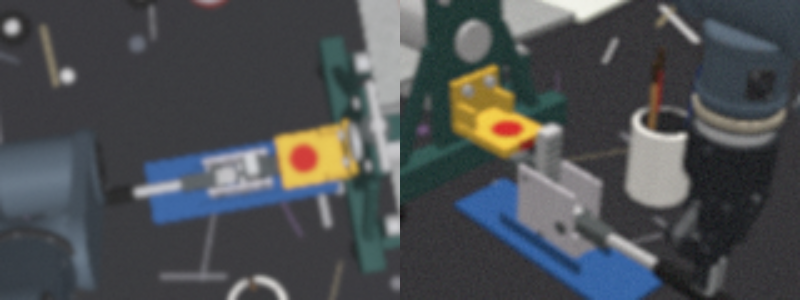

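```bash
python3 -c "
from rig import robot
print(robot.hand_in())"
```

```text
the job is handed in; nothing more can be done
None
```

The job is handed in; the verdict was not shown. The jack's saddle sits about 8 mm from the lift point, and three strokes put both bracket-side feet about 15 mm clear by camera estimate. The handle is held on its stop with about 24 N.

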